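# Tap a bone block by hand, half a turn on and a quarter back

## Task

Fit the T-handle from the instrument stand squarely and fully onto the drive end of the tap that stands in the clamped bone block, without ramming it. Then run the tap in clockwise with the handle the proper way, half a turn forward and a quarter turn back, over and over, until the depth collar just comes up snug on the block; feel for it and do not force it. Let go and leave the handle sitting on the tap, with the other things on the bench undisturbed.

Things in the scene. Friction and masses are not known exactly. Their poses are not given: they have to be found in the camera images.
- vise: Small grey machine vice fixed to the bench, bed 215 x 100 mm, 60 mm high at the jaws, clamping the bone block. Origin on the bench, straight under the tap's axis; x along the clamping direction (the screw and tommy bar point to -x).
- bone: Cream block of artificial bone, 60 x 52 mm, clamped in the vice, its flat top 76 mm above the bench (up to 0.3 mm more). Fixed. Origin on the bench under the tap's axis, axes as the vice's. The hole in its top holds the tap.
- tap_turn (a joint): How far the tap has been turned, in rad: 0 at the start, growing clockwise seen from above (forward, going in), 3 mm deeper per full turn. It takes about 0.15 N m to turn either way and stays where it is left. The collar meets the block after 5.1 to 5.8 rad in all, differently each time and too finely to be seen: it must be felt.
- tap_top (a point): Centre of the top face of the tap's square drive, 114 mm above the bench at the start; turns and sinks with the tap. The square is 12 mm across flats, its lower end 94 mm above the bench at the start, its top 4 mm tapering to 9 mm. The flats lie along this point's x and y axes, and along the vice's when the joint is at 0.
- tap: Steel tap, upright in the bone block, its thread already started: 10 mm shaft, dark depth collar 36 mm across and 10 mm high, square drive on top. Origin on its axis, 76 mm above the bench at the start, 3 mm below the collar. Once the collar bears on the block the torque climbs by 1 to 1.7 N m per rad; 0.15 to 0.3 N m above the running torque is snug, 0.45 (30 N under the collar) is forced.
- handle: Loose T-handle, 0.22 kg, hub down in the stand's pocket: cream bar 100 x 24 x 20 mm (body x, y, z) on a steel hub 21 mm square, 26 mm high. Origin at the centre of the hub's lower face, where a square socket opens, 13 mm across, 18 mm deep, sides along body x and y, mouth chamfered 1.5 mm. It fits the tap in any of four turns, with about 5 degrees of play each way.
- handle_bar (a point): Middle of the T-handle's bar, 36 mm above the hub's lower face, where to grip it (24 mm wide across y, 20 mm high).
- handle_socket (a point): Centre of the end (ceiling) of the T-handle's socket, 18 mm above the hub's lower face; when fully seated it rests on the point tap_top.
- stand: Aluminium instrument stand fixed to the bench, 66 x 160 mm, 40 mm high, origin under its centre. Its square pocket, 25 mm wide and 10 mm deep, is 40 mm from the centre towards -y; the T-handle stands in it loosely, its bar's middle 66 mm above the bench. A few short pins stand in small holes at the other end.
- bowl: Steel bowl, 110 mm across, 45 mm high. Bystander.
- screw_box: Cardboard box, 100 x 60 x 35 mm. Bystander.
- spray_bottle: White bottle, 60 mm across, 150 mm high. Bystander.
- mallet: Small steel mallet with a black grip, lying, about 270 mm long. Bystander.
Not all that is in view belongs to the job. What is shaped like the handle but black or blue is not meant.

How it is judged (in metres and radians):
On the way, in this order (a step that is already met when the one before it is completed fails the run):
1. the T-handle sits fully down on the tap's square, upright (distance between handle_socket and tap_top below 0.006 m and angle between handle's own z axis and vertical below 0.12 rad), for 0.2 s.
2. the tap has been turned half a turn forward (each stroke to within about 28 degrees) (value of joint tap_turn between 2.64 and 3.64 rad), for 0.1 s.
3. then a quarter turn back (value of joint tap_turn between 1.07 and 2.07 rad), for 0.1 s.
4. then half a turn forward again (value of joint tap_turn between 4.21 and 5.15 rad), for 0.1 s.
5. then a quarter turn back again (all of step 2), for 0.1 s.
6. then forward until the collar bears on the block (contact force between tap and bone above 3 N), for 0.2 s.
At the end, for the whole second after the job is handed in: The collar bears on the block with more than 3 N, the T-handle is upright and fully down on the tap (socket end within 6 mm of the tap's top, tilt under 7 degrees), and both are at rest (all of step 1 and contact force between tap and bone above 3 N and velocity of joint tap_turn below 0.05 rad/s and linear speed of handle below 0.02 m/s); the robot touches nothing.
It fails at once if the collar is forced onto the block (over 30 N under it) (contact force between tap and bone above 30 N).
It fails at once if the T-handle is rammed on: over 40 N on the tap while it is not down on the square (distance between handle_socket and tap_top above 0.008 m and contact force between handle and tap above 40 N).
It fails at once if the T-handle is dropped or tipped over (45 degrees) (angle between handle's own z axis and vertical above 0.785 rad).
It fails at once if another thing on the bench is shifted by more than 20 mm (distance of any of bowl, screw_box, spray_bottle, mallet from where it was at the start of the episode above 0.02 m).
It also fails if it takes over 72 s, if anything falls off the work surface, if the arm or the gripper's body presses on something with over 40 N, if the wrist force passes 120 N, or if a joint passes its speed limit or range.

## Robot

A 6-joint arm with a two-finger parallel gripper is mounted at the origin on the work surface. World frame = base frame: x ahead of the robot, y to its left, z up, the work surface at z = 0. Lengths are in mm, angles in rad, forces in N, time in s.
With the tool pointing down it reaches from about 350 to 875 mm from the base axis. Payload 4.2 kg.
Tool frame: the origin (TCP) lies on the mounting face of the last link; the fingertips stand 173 mm ahead of it and the grasp point (between the pads) lies grip_point_offset ahead of it (grip_point_offset is the distance from the TCP to the grasp point, in mm); z points along the fingers, y is the line along which they close (so a half turn about z gives the same grasp; the last joint's range is limited). The gripper opens to 85 mm and grips with 20 to 120 N. Pads are 22 mm wide; open, the fingers measure 114 mm over their backs; the gripper's body (76 mm by 85 mm) begins 54 mm behind the grasp point. The pads swing forward as they close: fully open they stand 13 mm farther back than shut.
Start: joints at [1.376, 0.385, 0.008, 0, -1.194, -0.259], TCP at [273.956, 561.736, 404.712] pointing down, gripper open.
Joint ranges: [-3.14, 3.14], [-1.21, 2.06], [-1.07, 1.41], [-3.16, 2.05], [-2.99, -0.16], [-3.1, 3.1]. Speed limits (rad/s): [2.79, 2.79, 3.14, 3.14, 3.14, 3.14].

## Interface

Orientations are given as a unit quaternion [x, y, z, w].
In Python, from bench import read_state, get_image, job_done, recognise, place_of, grip_point_offset gives the robot as it stands. The module is installed in compiled form; this text tells all that it offers.
- The arm moves only by the tool carry_out, never from a script. Its arguments are lists of equal length, an entry for each row: "slide": the shift along the tool's x, y, z in m, a list of three; "roll": the turn about the tool's z in degrees; "claw": the finger opening in m, from 0 to 0.0854. A call has 1 to 8 rows; each row is the pose to reach, as a shift and turn from the pose commanded when the call began, along the tool's axes at that moment; what a row does not reach only later rows make up. A row lasts 1/8 s, in which the tool goes at most 62.5 mm and 10.7 degrees, less where a joint would pass 70% of its speed; a pose out of reach is approached as far as the arm can. A call with a gripper value outside its range is refused whole. The fingers move at their own pace and stop on an object; the grip force is fixed at half the most. Time passes only in rows, so rows that repeat a pose let the fingers close. It gives the time, the measured TCP pose, the force, the opening and the grip force at its end, in the units of the state.
- read_state(): the state, without advancing time (a new reading comes with each control period).
- get_image(name): name is "scene" or "top" or "wrist"; returns a dict with "img" (480x640x3 uint8, red, green, blue), "z_map" (480x640 float32, mm along the optical axis (not along the pixel's ray), 0 where there is no reading), "mtx" (3x3 intrinsics, pixels), "world_from_camera" (4x4, takes a point from camera to world coordinates); the wrist camera has in their place "T_tool_cam" (4x4, takes a point from camera to tool coordinates, whose origin is the TCP and whose axes are the flange's). Camera axes: x right, y up, looking along -z (the intrinsics and any distortion apply to the point x, -y, -z); pixel columns grow to the right and rows downward; lengths in mm; the calibration is good to about 2 mm. The wrist camera is an equidistant fisheye: a pixel r from the principal point sees the ray r / f radians off the axis. A picture is of the moment at which its call begins: read the wrist's pose just before it.
- job_done(): hands the job in; it is judged then, once.
Trained networks look in a picture, given as the dict that the camera call returned (one of the last four; its "shot" number tells which), for a name from the list of things; names that differ only in an ending like _2 or _b are one class to them, and where a whole thing is asked for, a point or a joint stands for the part that bears it (a point fixed in the world has none). Each returns a list of dicts, best first, with "conf" (0 to 1); they miss things now and then, are a little off and sometimes report something else, mostly with a low value. They report only what shows in the picture. A call takes as long as a camera call. They do not tell look-alikes from the thing itself.
- recognise(picture, thing): "at" ([column, row] in pixels, amid what is visible of it).
- place_of(picture, thing): "at" ([column, row] in pixels: a listed point, or the origin of a listed thing).
The state is a dict: "clock": time; "joints": joint angles; "joint_vel": joint speeds; "joint_efforts": joint torques, N m; "position": TCP position; "ee_rot": TCP orientation; "contact_force": force on the tool from outside, world axes, zero at the start; "wrist_torque": the same for the moment, N m; "gripper_width": finger opening in mm; "grasp_force": force on a finger pad.
Only numpy, scipy, OpenCV 4.12 (cv2) and the standard library are available. Lean on these libraries where they do the work, as an engineer would, in place of code of your own. Each camera call takes 0.05 s, during which the arm holds its last target. There are 200 camera calls.

## Working session

There is one attempt and no reset: what is moved stays moved. The work goes in short steps, Python scripts to look and compute and a tool call to move; the robot and the scene stay as the last step left them, time stands still between calls to the robot, and variables do not carry over. Pictures are saved under pics/ and viewed, at most 10 in all, crops included, and the job is handed in when it is done.

Besides the shell and the picture viewer there is one more tool, called by a JSON object that holds its "method" and its "body", one argument or row to a line. carry_out: Moves the arm, as the interface text tells. Its arguments: {"type":"object","properties":{"slide":{"type":"array"},"roll":{"type":"array"},"claw":{"type":"array"}},"required":["slide","roll","claw"]}

```bash
mkdir -p pics; cat > h.py <<'E'
import numpy as np, cv2
from scipy.spatial.transform import Rotation as R
from bench import *
def ray(p,uv):
    K=p["mtx"];x=(uv[0]-K[0][2])/K[0][0];y=(uv[1]-K[1][2])/K[1][1]
    return np.array([x,-y,-1.])
def atz(p,uv,z):
    T=np.array(p["world_from_camera"]);d=T[:3,:3]@ray(p,uv);o=T[:3,3]
    return o+d*(z-o[2])/d[2]
def depthpt(p,uv):
    u,v=int(round(uv[0])),int(round(uv[1]));z=p["z_map"][v-2:v+3,u-2:u+3];z=np.median(z[z>0])
    T=np.array(p["world_from_camera"]);return T[:3,:3]@(ray(p,uv)*z)+T[:3,3]
E
python3 - <<'E'
from h import *
print(read_state(),grip_point_offset)
H={"tap_top":114,"handle_bar":66,"vise":0,"stand":0}
for n in("top","scene"):
    p=get_image(n);print(n,p.keys(),p["world_from_camera"])
    cv2.imwrite(f"pics/{n}1.png",p["img"][:,:,::-1])
    for t in H:
        for d in place_of(p,t)[:3]: print(t,d,atz(p,d["at"],H[t]).round(1),depthpt(p,d["at"]).round(1))
E
```

```text
{'clock': 0.0, 'joints': array([ 1.37559406e+00,  3.85573948e-01,  6.61762543e-03, -5.40286157e-04,
       -1.19399450e+00, -2.58603870e-01]), 'joint_vel': array([-0.00056518, -0.00097055,  0.00130187,  0.00132854, -0.00081766,
        0.00062201]), 'joint_efforts': array([ 3.02531262e-04, -3.92289877e+01,  1.88405067e+01,  4.18635651e+00,
       -4.48429899e-03,  1.32096710e-05]), 'position': array([273.86411886, 561.5729833 , 403.60132631]), 'ee_rot': array([ 9.74344732e-01, -2.25058035e-01, -2.16814238e-04,  1.08466446e-03]), 'contact_force': array([ 0.78405448, -0.50660062, -0.04606438]), 'wrist_torque': array([ 0.00702235, -0.06392345, -0.00771233]), 'grasp_force': 0.0, 'gripper_width': 85.16814960519218} 154.70000000000002
top dict_keys(['img', 'z_map', 'mtx', 'world_from_camera', 'shot']) [[ 2.04359501e-02  9.95711054e-01 -9.02323100e-02  4.98787468e+02]
 [-9.99762590e-01  2.10343064e-02  5.68524722e-03 -6.60661448e+01]
 [ 7.55883756e-03  9.00947045e-02  9.95904518e-01  9.63343433e+02]
 [ 0.00000000e+00  0.00000000e+00  0.00000000e+00  1.00000000e+00]]
tap_top {'at': [187.5, 2
[... 942 characters left out ...]
 {'at': [417.8, 304.7], 'conf': 0.79} [583.7 194.4 114. ] [562.  183.3  91. ]
handle_bar {'at': [279.0, 223.3], 'conf': 0.72} [ 542.7 -231.8   66. ] [ 548.7 -225.1   72.3]
handle_bar {'at': [198.1, 229.5], 'conf': 0.7} [ 695.2 -349.1   66. ] [ 680.8 -373.4   46. ]
handle_bar {'at': [256.4, 202.4], 'conf': 0.56} [ 520.6 -340.4   66. ] [ 496.9 -369.8   41.5]
vise {'at': [407.7, 338.9], 'conf': 0.71} [573.2 181.4   0. ] [622.5 207.3  60.5]
vise {'at': [280.9, 223.2], 'conf': 0.57} [ 477.2 -297.7    0. ] [ 545.  -222.4   72.2]
stand {'at': [288.5, 251.2], 'conf': 0.98} [ 545.5 -197.6    0. ] [ 580.  -160.5   40.6]
stand {'at': [386.8, 270.9], 'conf': 0.73} [433.8  21.6   0. ] [461.6  39.3  27.9]
```

View pics/top1.png

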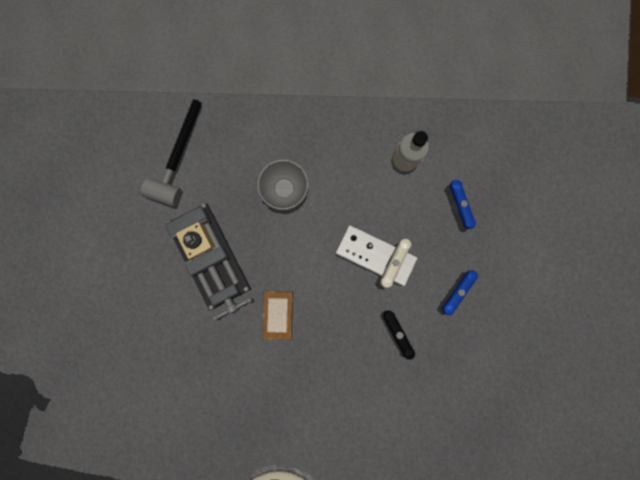

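View pics/scene1.png

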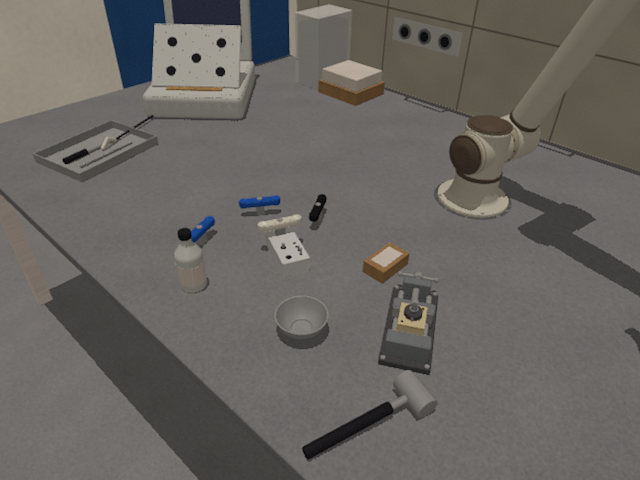

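The top view shows the cream handle at about (397,262) on the stand and the tap at about (190,239) in the vice; the scene view agrees. The black and blue handles are decoys.

```bash
cat >> h.py <<'E'
def yaw(s): 
    m=R.from_quat(s["ee_rot"]).as_matrix();return np.degrees(np.arctan2(m[1,0],m[0,0]))
def totool(s,w):   # world point (mm) -> tool frame
    return R.from_quat(s["ee_rot"]).inv().apply(np.array(w)-s["position"])
E
python3 - <<'E'
from h import *
p=get_image("top");s=read_state();im=p["img"].astype(int)
a,b=atz(p,(386,284),76),atz(p,(405,242),76);d=b-a
print("bar yaw",np.degrees(np.arctan2(d[1],d[0])),np.linalg.norm(d))
# cream mask refinement
sub=im[225:300,370:425];m=((sub[...,0]-sub[...,2])>15).astype(np.uint8)
n,l,st,c=cv2.connectedComponentsWithStats(m);k=1+st[1:,4].argmax();ys,xs=np.nonzero(l==k)
r=cv2.minAreaRect(np.c_[xs+370,ys+225].astype(np.float32));print(r)
ctr=atz(p,r[0],72);bp=cv2.boxPoints(r);W=[atz(p,q,72) for q in bp]
for i in range(4):
    e=W[(i+1)%4]-W[i];print(np.linalg.norm(e).round(1),np.degrees(np.arctan2(e[1],e[0])).round(1))
print(ctr)
a,b=atz(p,(193,308),25),atz(p,(167,218),20)
print("vise x yaw~",[np.degrees(np.arctan2(*(atz(p,q2,10)-atz(p,q1,10))[[1,0]])) for q1,q2 in(((213,310),(166,219)),((249,291),(206,206)))])
print("yaw",yaw(s),"to tap",totool(s,[580,185,404]),"to handle",totool(s,[541,-234,404]))
E
```

```text
bar yaw -23.964941629233767 94.70188896917728
((395.5956726074219, 262.80328369140625), (12.078914642333984, 53.66245651245117), 25.94229507446289)
110.8 -25.5
24.8 -115.0
110.7 154.4
24.5 65.2
[ 539.64080549 -231.59165838   72.        ]
vise x yaw~ [np.float64(29.64065194276196), np.float64(28.761329318171445)]
yaw -25.999372836131975 to tap [440.23215975 204.44259194   0.71251237] to handle [588.85239305 598.13539887   0.71738633]
```

{"method": "carry_out", "body": {
  "slide": [
    [0.055, 0.025, 0],
    [0.11, 0.05, 0],
    [0.165, 0.075, 0],
    [0.22, 0.1, 0],
    [0.275, 0.125, 0],
    [0.33, 0.15, 0],
    [0.385, 0.178, 0],
    [0.44, 0.204, 0]
  ],
  "roll": [0, 0, 0, 0, 0, 0, 0, 0],
  "claw": [0.085, 0.085, 0.085, 0.085, 0.085, 0.085, 0.085, 0.085]
}}

```text
clock: 1.55
position: [580.9, 183.8, 405.1]
ee_rot: [0.974, -0.225, 0.0, -0.0]
contact_force: [0.8, -0.0, -0.6]
gripper_width: 85.2
grasp_force: 0.0
```

```bash
cat >> h.py <<'E'
def wproj(p,s,w):  # world pt -> wrist pixel (fisheye)
    T=np.array(p["T_tool_cam"]);c=np.linalg.inv(T)@np.r_[totool(s,w),1];x,y,z=c[0],-c[1],-c[2]
    K=p["mtx"];r=np.hypot(x,y);t=np.arctan2(r,z);return np.array([K[0][2]+K[0][0]*t*x/r,K[1][2]+K[1][1]*t*y/r])
def watz(p,s,uv,z): # wrist pixel -> world at height z
    K=p["mtx"];a=(uv[0]-K[0][2])/K[0][0];b=(uv[1]-K[1][2])/K[1][1];t=np.hypot(a,b)
    d=np.array([np.sin(t)*a/t,-np.sin(t)*b/t,-np.cos(t)]);T=np.array(p["T_tool_cam"]);Rt=R.from_quat(s["ee_rot"]).as_matrix()
    d=Rt@T[:3,:3]@d;o=Rt@T[:3,3]+s["position"];return o+d*(z-o[2])/d[2]
E
python3 - <<'E'
from h import *
s=read_state();p=get_image("wrist");print(s["position"],s["joints"],yaw(s),p["T_tool_cam"],p["mtx"],s["clock"])
cv2.imwrite("pics/w1.png",p["img"][:,:,::-1])
for d in place_of(p,"tap_top")[:2]: print(d,watz(p,s,d["at"],114))
E
```

```text
[580.94043238 183.77058217 405.05330197] [ 5.71754055e-01  3.57701893e-01 -3.23978870e-02  7.86962967e-05
 -1.18002258e+00  5.45413692e-01] -25.989293377329997 [[-2.47863646e-04  9.62653564e-01  2.70736133e-01  6.84653656e+01]
 [ 9.99999502e-01  5.00296614e-04 -8.63382340e-04 -1.23522299e+00]
 [-9.66586457e-04  2.70735784e-01 -9.62653209e-01  3.06866208e+01]
 [ 0.00000000e+00  0.00000000e+00  0.00000000e+00  1.00000000e+00]] [[371.64829954   0.         311.19727275]
 [  0.         371.64829954 232.84401922]
 [  0.           0.           1.        ]] 1.55
{'at': [315.1, 231.1], 'conf': 0.74} [577.21685448 183.71848405 114.        ]
```

View pics/w1.png

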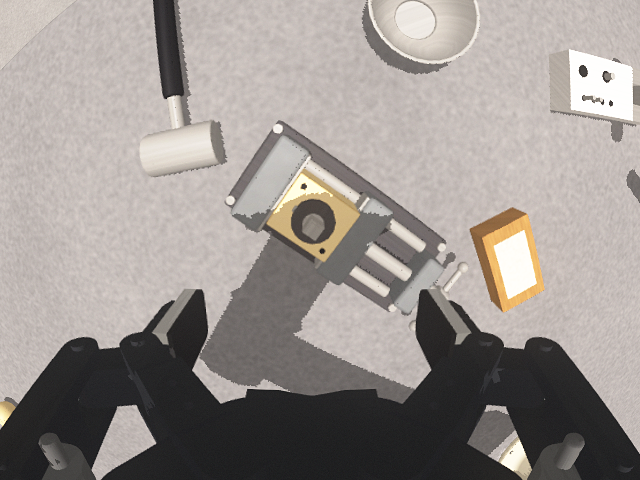

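The wrist view shows the tap's square top at about (315,228), with a free way round it. I'll measure it here and again with the tool turned, so the calibration bias cancels.

```bash
cat >> h.py <<'E'
def wcloud(p,s):
    K=p["mtx"];v,u=np.mgrid[0:480,0:640];a=(u-K[0][2])/K[0][0];b=(v-K[1][2])/K[1][1];t=np.hypot(a,b)+1e-9
    D=np.stack([np.tan(t)*a/t,-np.tan(t)*b/t,-np.ones_like(t)],-1)*p["z_map"][...,None]
    T=np.array(p["T_tool_cam"]);X=D@T[:3,:3].T+T[:3,3]
    X=X@R.from_quat(s["ee_rot"]).as_matrix().T+s["position"];X[p["z_map"]<=0]=np.nan;return X
def rect(P): 
    r=cv2.minAreaRect(P[:,:2].astype(np.float32));return [np.round(r[0],1),np.round(r[1],1),round(r[2],1)]
def taplook(tag):
    s=read_state();p=get_image("wrist");X=wcloud(p,s);cv2.imwrite(f"pics/{tag}.png",p["img"][:,:,::-1])
    print(tag,s["position"].round(1),yaw(s).round(2),s["joints"].round(3),s["clock"])
    d=place_of(p,"tap_top")[:1]
    if d: print("net",watz(p,s,d[0]["at"],114).round(1),d[0]["conf"])
    near=np.hypot(X[...,0]-579,X[...,1]-185)
    for lo,hi,rr in((107,120,15),(84,94,23)):
        P=X[(X[...,2]>lo)&(X[...,2]<hi)&(near<rr)]
        if len(P): c,r=cv2.minEnclosingCircle(P[:,:2].astype(np.float32));print(lo,len(P),P.mean(0).round(1),"circ",np.round(c,1),round(r,1),rect(P))
    im=p["img"].astype(int);m=(im[...,0]-im[...,2]>50)&(near<50)&(abs(X[...,2]-76)<6)
    P=X[m];print("bone",len(P),P.mean(0).round(1),rect(P))
    m=(near<130)&(abs(X[...,2]-60)<4);P=X[m];print("jaws",len(P),rect(P))
E
python3 -c "
from h import *
taplook('t1')"
```

```text
t1 [582.6 181.2 404.3] -26.39 [ 5.67e-01  3.60e-01 -3.20e-02  1.00e-03 -1.18e+00  5.43e-01] 1.65
net [576.9 185.7 114. ] 0.76
107 282 [579.  184.7 112.9] circ [578.  185.3] 8.4 [array([578. , 185.2]), array([12.8, 12.6]), 29.8]
84 1146 [580.1 184.   88.9] circ [578.9 185.1] 18.7 [array([578.2, 184.3]), array([35., 35.]), 62.5]
bone 2447 [577.5 183.8  76.3] [array([578.3, 185. ]), array([60.2, 52.8]), 28.9]
jaws 6574 [array([548.9, 168.8]), array([191.3,  86.2]), 28.9]
```

{"method": "carry_out", "body": {
  "slide": [
    [0, 0, 0],
    [0, 0, 0],
    [0, 0, 0],
    [0, 0, 0],
    [0, 0, 0],
    [0, 0, 0],
    [0, 0, 0],
    [0, 0, 0]
  ],
  "roll": [-10, -20, -30, -40, -50, -60, -70, -80],
  "claw": [0.085, 0.085, 0.085, 0.085, 0.085, 0.085, 0.085, 0.085]
}}

```text
clock: 2.75
position: [579.1, 187.0, 404.9]
ee_rot: [0.889, 0.458, 0.0, -0.0]
contact_force: [0.5, -0.1, -0.5]
gripper_width: 85.2
grasp_force: 0.0
```

{"method": "carry_out", "body": {
  "slide": [
    [0, 0, 0],
    [0, 0, 0],
    [0, 0, 0],
    [0, 0, 0],
    [0, 0, 0],
    [0, 0, 0],
    [0, 0, 0],
    [0, 0, 0]
  ],
  "roll": [-10, -20, -30, -40, -50, -60, -64, -64],
  "claw": [0.085, 0.085, 0.085, 0.085, 0.085, 0.085, 0.085, 0.085]
}}

```text
clock: 3.75
position: [579.3, 186.7, 404.9]
ee_rot: [0.515, 0.857, 0.0, -0.0]
contact_force: [-0.4, 0.1, -1.5]
gripper_width: 84.9
grasp_force: 0.0
```

```bash
python3 -c "
from h import *
taplook('t2')"
```

```text
t2 [579.3 186.7 404.9] 118.07 [ 0.577  0.357 -0.034 -0.    -1.18   3.054] 3.75
net [578.7 185.2 114. ] 0.79
107 274 [577.5 186.1 112.9] circ [578.1 185.5] 8.1 [array([577.8, 185.4]), array([11. , 12.6]), 28.3]
84 1166 [577.3 187.   88.8] circ [578.5 185.8] 18.7 [array([577.8, 185.5]), array([35.2, 35.3]), 59.4]
bone 2360 [571.9 189.9  76.3] [array([577.7, 185.3]), array([60.3, 52.1]), 28.6]
jaws 6607 [array([548.3, 169.5]), array([190.9,  85. ]), 28.7]
```

{"method": "carry_out", "body": {
  "slide": [
    [-0.03, -0.02, 0],
    [-0.08, -0.053, 0],
    [-0.13, -0.086, 0],
    [-0.18, -0.119, 0],
    [-0.23, -0.152, 0],
    [-0.28, -0.185, 0.02],
    [-0.32, -0.211, 0.035],
    [-0.351, -0.232, 0.048]
  ],
  "roll": [10, 20, 30, 40, 50, 60, 70, 80],
  "claw": [0.085, 0.085, 0.085, 0.085, 0.085, 0.085, 0.085, 0.085]
}}

```text
clock: 4.85
position: [539.5, -235.0, 356.2]
ee_rot: [0.947, 0.322, -0.0, -0.0]
contact_force: [0.4, -0.0, -0.1]
gripper_width: 84.6
grasp_force: 0.0
```

{"method": "carry_out", "body": {
  "slide": [
    [0, 0, 0],
    [0, 0, 0],
    [0, 0, 0],
    [0, 0, 0],
    [0, 0, 0],
    [0, 0, 0],
    [0, 0, 0],
    [0, 0, 0]
  ],
  "roll": [10, 20, 30, 40, 50, 60, 64, 64],
  "claw": [0.085, 0.085, 0.085, 0.085, 0.085, 0.085, 0.085, 0.085]
}}

```text
clock: 5.85
position: [540.0, -233.0, 356.8]
ee_rot: [0.974, -0.225, 0.0, -0.0]
contact_force: [0.4, 0.4, -0.4]
gripper_width: 85.0
grasp_force: 0.0
```

```bash
python3 -c "
from h import *
s=read_state();p=get_image('wrist');X=wcloud(p,s);cv2.imwrite('pics/h1.png',p['img'][:,:,::-1])
print(s['position'].round(1),yaw(s).round(2),s['joints'].round(3),s['clock'])
for d in place_of(p,'handle_bar')[:2]: print(d,watz(p,s,d['at'],66).round(1))
near=np.hypot(X[...,0]-540,X[...,1]+232)
P=X[(near<62)&(X[...,2]>64)&(X[...,2]<85)];r=rect(P);print(len(P),P.mean(0).round(1),r,np.percentile(P[:,2],[50,95]))
print('tool shift',totool(s,[*r[0],s['position'][2]]).round(1))
"
```

```text
[ 540.  -233.   356.8] -25.96 [-0.132  0.36  -0.156 -0.    -1.055  1.25 ] 5.85
{'at': [390.9, 351.1], 'conf': 0.92} [ 413.5 -245.1   66. ]
{'at': [486.6, 206.7], 'conf': 0.73} [ 495.8 -360.9   66. ]
4881 [ 543.9 -232.4   75.4] [array([ 541.4, -231. ]), array([ 24.7, 109.7]), 64.2] [75.73943693 77.44769474]
tool shift [ 0.4 -2.4  0. ]
```

View pics/h1.png

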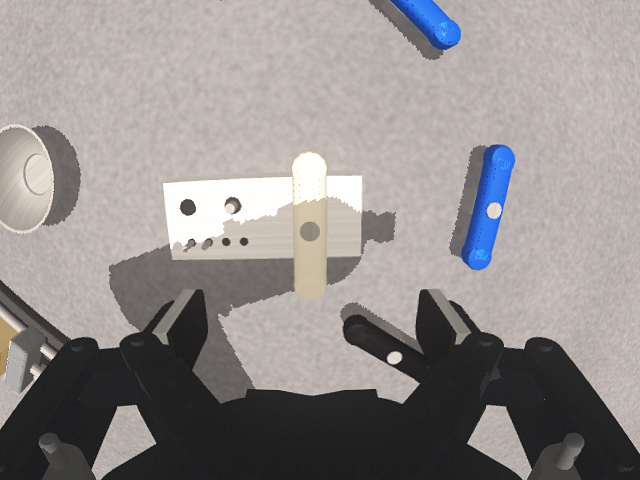

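```bash
python3 -c "
from h import *
s=read_state();p=get_image('wrist');X=wcloud(p,s);im=p['img'].astype(int)
w=im[205:258,295:326];m=(w[...,0]-w[...,2]<25)&(w.sum(-1)<450);v,u=np.nonzero(m);c=(u.mean()+295,v.mean()+205);print(len(u),c,watz(p,s,c,76),totool(s,watz(p,s,c,76)))
v,u=np.nonzero((X[...,2]>42)&(X[...,2]<64)&(np.hypot(X[...,0]-541,X[...,1]+231)<100));Q=X[v,u];t=[totool(s,q) for q in Q];t=np.array(t);k=abs(t[:,1])>20;print(k.sum(),t[k][:,:2].min(0),t[k][:,:2].max(0),Q[k][:,2].max())
print(s['contact_force'],s['wrist_torque'])
"
```

```text
286 (np.float64(309.15734265734267), np.float64(231.06293706293707)) [ 540.55281851 -230.681355     76.        ] [ -0.57900291  -2.43479592 280.78434386]
270 [ -93.91698754 -101.44866976] [34.05710533 37.09146735] 59.010415443193494
[ 0.03017189 -0.12460614 -0.07705628] [-0.06941702 -0.025118    0.0052037 ]
```

{"method": "carry_out", "body": {
  "slide": [
    [0, -0.0024, 0.02],
    [0, -0.0024, 0.06],
    [0, -0.0024, 0.095],
    [0, -0.0024, 0.12],
    [0, -0.0024, 0.13],
    [0, -0.0024, 0.135],
    [0, -0.0024, 0.135],
    [0, -0.0024, 0.135]
  ],
  "roll": [0, 0, 0, 0, 0, 0, 0, 0],
  "claw": [0.055, 0.055, 0.055, 0.055, 0.055, 0.055, 0.055, 0.055]
}}

```text
clock: 7.0
position: [541.3, -231.2, 222.8]
ee_rot: [0.974, -0.225, 0.001, -0.0]
contact_force: [-0.4, -0.1, -0.2]
gripper_width: 55.1
grasp_force: 0.0
```

{"method": "carry_out", "body": {
  "slide": [
    [0, 0, 0],
    [0, 0, 0],
    [0, 0, 0],
    [0, 0, 0],
    [0, 0, 0],
    [0, 0, 0]
  ],
  "roll": [0, 0, 0, 0, 0, 0],
  "claw": [0.04, 0.03, 0.02, 0.015, 0.015, 0.015]
}}

```text
clock: 7.75
position: [541.1, -231.2, 222.2]
ee_rot: [0.974, -0.225, 0.0, 0.0]
contact_force: [-1.2, -0.1, 4.3]
gripper_width: 23.1
grasp_force: 59.3
```

```bash
python3 -c "
from h import *
s=read_state();print({k:np.round(v,2) for k,v in s.items()},yaw(s))"
```

```text
{'clock': np.float64(7.75), 'joints': array([-0.13,  0.51, -0.3 ,  0.  , -0.76,  1.25]), 'joint_vel': array([ 0.,  0.,  0.,  0., -0., -0.]), 'joint_efforts': array([ 1.400e-01, -3.764e+01,  1.311e+01,  2.700e+00,  3.500e-01,
       -1.000e-02]), 'position': array([ 541.11, -231.22,  222.2 ]), 'ee_rot': array([ 0.97, -0.22,  0.  ,  0.  ]), 'contact_force': array([-1.16, -0.07,  4.29]), 'wrist_torque': array([0.09, 0.33, 0.01]), 'grasp_force': np.float64(59.33), 'gripper_width': np.float64(23.13)} -25.98488247115087
```

{"method": "carry_out", "body": {
  "slide": [
    [0, 0, -0.015],
    [0, 0, -0.045],
    [0, 0, -0.085],
    [-0.005, -0.012, -0.115],
    [-0.02, -0.052, -0.12],
    [-0.038, -0.1, -0.12],
    [-0.057, -0.15, -0.12],
    [-0.077, -0.2, -0.12]
  ],
  "roll": [0, 0, 0, 0, -10, -20, -30, -40],
  "claw": [0.015, 0.015, 0.015, 0.015, 0.015, 0.015, 0.015, 0.015]
}}

```text
clock: 8.75
position: [558.9, -16.1, 341.6]
ee_rot: [0.992, 0.124, -0.001, -0.0]
contact_force: [1.3, -0.0, -2.5]
gripper_width: 22.9
grasp_force: 59.2
```

```bash
python3 -c "
from h import *
s=read_state();print({k:np.round(v,2) for k,v in s.items()},yaw(s))
print(totool(s,[578.1,185.3,342]))"
```

```text
{'clock': np.float64(8.75), 'joints': array([ 0.26,  0.33, -0.25, -0.  , -1.  ,  1.56]), 'joint_vel': array([0.77, 0.  , 0.  , 0.  , 0.  , 0.62]), 'joint_efforts': array([ -3.17, -36.66,  17.25,   3.95,  -0.12,  -0.41]), 'position': array([558.93, -16.09, 341.56]), 'ee_rot': array([ 0.99,  0.12, -0.  , -0.  ]), 'contact_force': array([ 1.3 , -0.01, -2.48]), 'wrist_torque': array([-0.01, -0.12,  0.01]), 'grasp_force': np.float64(59.19), 'gripper_width': np.float64(22.93)} 14.288896302245993
[  68.28521043 -190.42476611   -0.39632282]
```

{"method": "carry_out", "body": {
  "slide": [
    [0.017, -0.048, 0],
    [0.034, -0.098, 0],
    [0.05, -0.143, 0],
    [0.062, -0.178, 0],
    [0.067, -0.192, 0],
    [0.067, -0.192, 0],
    [0.067, -0.192, 0],
    [0.067, -0.192, 0]
  ],
  "roll": [-10, -20, -30, -40, -50, -60, -70, -80],
  "claw": [0.015, 0.015, 0.015, 0.015, 0.015, 0.015, 0.015, 0.015]
}}

```text
clock: 9.75
position: [577.5, 184.9, 341.2]
ee_rot: [0.68, 0.733, -0.001, -0.001]
contact_force: [0.5, -0.6, -3.1]
gripper_width: 22.9
grasp_force: 59.2
```

{"method": "carry_out", "body": {
  "slide": [
    [0, 0, 0],
    [0, 0, 0],
    [0, 0, 0],
    [0, 0, 0],
    [0, 0, 0]
  ],
  "roll": [-10, -20, -24.5, -24.5, -24.5],
  "claw": [0.015, 0.015, 0.015, 0.015, 0.015]
}}

```text
clock: 10.38
position: [577.8, 184.8, 341.5]
ee_rot: [0.512, 0.859, -0.0, -0.0]
contact_force: [0.0, -0.3, -1.8]
gripper_width: 22.8
grasp_force: 59.2
```

```bash
python3 -c "
from h import *
s=read_state();print({k:np.round(v,2) for k,v in s.items()},yaw(s))
print(totool(s,[578.1,185.3,342]))
p=get_image('wrist');cv2.imwrite('pics/p1.png',p['img'][:,:,::-1])
q=get_image('scene');cv2.imwrite('pics/p2.png',cv2.resize(q['img'][220:360,330:510,::-1],None,fx=4,fy=4))"
```

```text
{'clock': np.float64(10.38), 'joints': array([ 0.58,  0.4 , -0.13, -0.  , -1.04,  3.06]), 'joint_vel': array([-0.  ,  0.  ,  0.  ,  0.  ,  0.  ,  0.01]), 'joint_efforts': array([ 0.000e+00, -4.013e+01,  1.830e+01,  4.190e+00, -1.000e-02,
       -0.000e+00]), 'position': array([577.83, 184.79, 341.53]), 'ee_rot': array([ 0.51,  0.86, -0.  , -0.  ]), 'contact_force': array([ 0.03, -0.32, -1.75]), 'wrist_torque': array([-0.01, -0.  ,  0.02]), 'grasp_force': np.float64(59.23), 'gripper_width': np.float64(22.83)} 118.4254746741175
[ 0.32203455  0.47892285 -0.47156037]
```

View pics/p1.png

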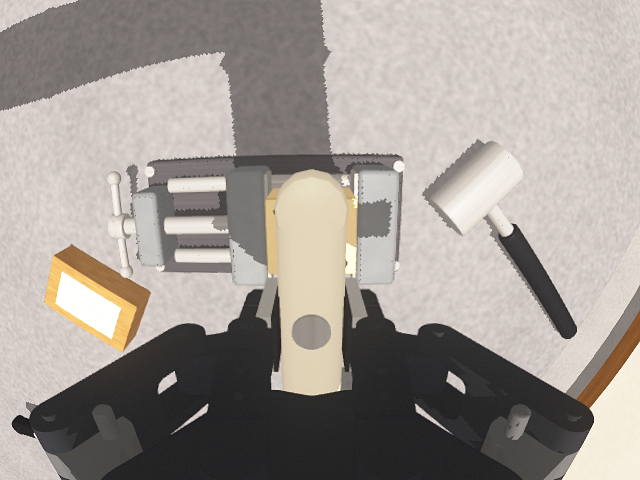

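```bash
python3 -c "
from h import *
s=read_state();p=get_image('wrist')
w=p['img'].astype(int)[305:360,285:340];m=(w[...,0]-w[...,2]<25);v,u=np.nonzero(m);c=(u.mean()+285,v.mean()+305);W=watz(p,s,c,195.3);X=wcloud(p,s)
print(len(u),c,W,totool(s,W),X[345,311],X[200,311],X[280,311])
print(totool(s,[578.1,185.3,342]))"
```

```text
1064 (np.float64(310.85996240601503), np.float64(331.7105263157895)) [578.49724081 185.11578732 195.3       ] [-4.39605446e-02  7.17536649e-01  1.46307534e+02] [580.56836281 181.40378534 197.60559966] [555.88332309 226.9927256  195.20513358] [568.73985624 203.24880454 195.95841117]
[ 0.33048736  0.39090702 -0.39227793]
```

{"method": "carry_out", "body": {
  "slide": [
    [0.0003, 0, 0.012],
    [0.0003, 0, 0.024],
    [0.0003, 0, 0.03],
    [0.0003, 0, 0.033],
    [0.0003, 0, 0.036],
    [0.0003, 0, 0.038],
    [0.0003, 0, 0.04],
    [0.0003, 0, 0.04]
  ],
  "roll": [0, 0, 0, 0, 0, 0, 0, 0],
  "claw": [0.015, 0.015, 0.015, 0.015, 0.015, 0.015, 0.015, 0.015]
}}

```text
clock: 11.52
position: [577.7, 185.0, 301.6]
ee_rot: [0.511, 0.859, -0.0, -0.0]
contact_force: [-1.6, -0.3, -2.0]
gripper_width: 23.1
grasp_force: 59.3
```

{"method": "carry_out", "body": {
  "slide": [
    [0, 0, 0.002],
    [0, 0, 0.004],
    [0, 0, 0.006],
    [0, 0, 0.008],
    [0, 0, 0.0095],
    [0, 0, 0.0105],
    [0, 0, 0.011]
  ],
  "roll": [0, 0, 0, 0, 0, 0, 0],
  "claw": [0.015, 0.015, 0.015, 0.015, 0.015, 0.015, 0.015]
}}

```text
clock: 12.4
position: [577.8, 185.0, 290.6]
ee_rot: [0.511, 0.859, -0.0, -0.0]
contact_force: [-3.0, -1.8, -1.3]
gripper_width: 22.9
grasp_force: 59.3
```

{"method": "carry_out", "body": {
  "slide": [
    [0, 0, 0.0007],
    [0, 0, 0.0014],
    [0, 0, 0.002],
    [0, 0, 0.002]
  ],
  "roll": [0, 0, 0, 0],
  "claw": [0.015, 0.015, 0.015, 0.015]
}}

```text
clock: 12.9
position: [577.8, 185.1, 288.6]
ee_rot: [0.511, 0.859, -0.0, -0.0]
contact_force: [-1.6, -1.6, -2.4]
gripper_width: 23.2
grasp_force: 59.3
```

```bash
python3 -c "
from h import *
s=read_state();print({k:np.round(v,3) for k,v in s.items()},yaw(s))"
```

```text
{'clock': np.float64(12.9), 'joints': array([ 0.576,  0.457, -0.192, -0.   , -0.923,  3.063]), 'joint_vel': array([ 0.002,  0.001, -0.   ,  0.001,  0.   ,  0.001]), 'joint_efforts': array([ 3.1200e-01, -4.1218e+01,  1.8121e+01,  4.0710e+00,  7.6800e-01,
       -6.0000e-03]), 'position': array([577.789, 185.053, 288.567]), 'ee_rot': array([ 0.511,  0.859, -0.   , -0.   ]), 'contact_force': array([-1.607, -1.636, -2.372]), 'wrist_torque': array([-0.403,  0.64 ,  0.021]), 'grasp_force': np.float64(59.338), 'gripper_width': np.float64(23.202)} 118.49726461334623
```

{"method": "carry_out", "body": {
  "slide": [
    [0, 0, 0.0004],
    [0, 0, 0.0008],
    [0, 0, 0.0012],
    [0, 0, 0.0012]
  ],
  "roll": [0, 0, 0, 0],
  "claw": [0.015, 0.015, 0.015, 0.015]
}}

```text
clock: 13.4
position: [577.8, 185.0, 288.1]
ee_rot: [0.511, 0.859, -0.0, 0.0]
contact_force: [-6.0, -0.4, 3.5]
gripper_width: 22.8
grasp_force: 60.1
```

{"method": "carry_out", "body": {
  "slide": [
    [0, 0, 0.0],
    [0, 0, 0.0001],
    [0, 0, 0.0002],
    [0, 0, 0.0003],
    [0, 0, 0.0004],
    [0, 0, 0.0005],
    [0, 0, 0.0005],
    [0, 0, 0.0006]
  ],
  "roll": [8, 18, 28, 38, 48, 58, 68, 78],
  "claw": [0.015, 0.015, 0.015, 0.015, 0.015, 0.015, 0.015, 0.015]
}}

```text
clock: 14.4
position: [578.0, 184.9, 287.5]
ee_rot: [0.939, 0.344, 0.0, 0.0]
contact_force: [-3.4, -2.1, 4.0]
gripper_width: 22.8
grasp_force: 60.0
```

```bash
cat > st.py <<'E'
from h import *
s=read_state();print(s["clock"],s["position"].round(2),"yaw",yaw(s).round(2),"j6",s["joints"][5].round(3),"F",s["contact_force"].round(2),"T",s["wrist_torque"].round(3),s["grasp_force"].round(1))
E
python3 st.py
```

```text
Traceback (most recent call last):
  File "st.py", line 2, in <module>
    s=read_state();print(s["clock"],s["position"].round(2),"yaw",yaw(s).round(2),"j6",s["joints"][5].round(3),"F",s["contact_force"].round(2),"T",s["wrist_torque"].round(3),s["grasp_force"].round(1))
                                                                                                                                                                             ^^^^^^^^^^^^^^^^^^^^^^
AttributeError: 'float' object has no attribute 'round'
```

```bash
sed -i 's/s\["grasp_force"\].round(1)/s["grasp_force"]/' st.py; python3 st.py
```

```text
14.4 [577.97 184.88 287.53] yaw 40.22 j6 1.696 F [-3.39 -2.1   4.04] T [-0.841  1.101  0.09 ] 59.977054595947266
```

{"method": "carry_out", "body": {
  "slide": [
    [0, 0, 0.0001],
    [0, 0, 0.0002],
    [0, 0, 0.0003],
    [0, 0, 0.0004],
    [0, 0, 0.0005],
    [0, 0, 0.0005],
    [0, 0, 0.0006],
    [0, 0, 0.0007]
  ],
  "roll": [10, 20, 30, 40, 50, 60, 70, 80],
  "claw": [0.015, 0.015, 0.015, 0.015, 0.015, 0.015, 0.015, 0.015]
}}

```text
clock: 15.4
position: [578.2, 184.6, 286.9]
ee_rot: [0.94, -0.34, 0.001, 0.0]
contact_force: [-2.9, -3.9, 3.3]
gripper_width: 22.9
grasp_force: 60.1
```

{"method": "carry_out", "body": {
  "slide": [
    [0, 0, 0.0001],
    [0, 0, 0.0002],
    [0, 0, 0.0003],
    [0, 0, 0.0003]
  ],
  "roll": [10, 20, 28, 28],
  "claw": [0.015, 0.015, 0.015, 0.015]
}}

```text
clock: 15.9
position: [578.1, 184.5, 286.6]
ee_rot: [0.831, -0.556, 0.001, 0.0]
contact_force: [-3.3, -4.2, 3.6]
gripper_width: 23.1
grasp_force: 60.1
```

```bash
python3 st.py
```

```text
15.9 [578.13 184.49 286.6 ] yaw -67.52 j6 -0.184 F [-3.28 -4.25  3.59] T [-1.356  0.96   0.031] 60.10482430458069
```

{"method": "carry_out", "body": {
  "slide": [
    [0, 0, 0],
    [0, 0, -0.0001],
    [0, 0, -0.0002],
    [0, 0, -0.0003],
    [0, 0, -0.0004],
    [0, 0, -0.0005],
    [0, 0, -0.0006],
    [0, 0, -0.0006]
  ],
  "roll": [-10, -20, -30, -40, -50, -60, -70, -80],
  "claw": [0.015, 0.015, 0.015, 0.015, 0.015, 0.015, 0.015, 0.015]
}}

```text
clock: 16.9
position: [578.1, 184.7, 287.2]
ee_rot: [0.994, 0.111, 0.0, 0.0]
contact_force: [-3.1, -2.7, 3.6]
gripper_width: 23.1
grasp_force: 60.0
```

```bash
python3 st.py
```

```text
16.9 [578.1  184.74 287.17] yaw 12.79 j6 1.218 F [-3.07 -2.71  3.64] T [-0.93   1.075 -0.209] 60.049232840538025
```

{"method": "carry_out", "body": {
  "slide": [
    [0, 0, -0.0001],
    [0, 0, -0.0001],
    [0, 0, -0.0001]
  ],
  "roll": [-10, -20, -20],
  "claw": [0.015, 0.015, 0.015]
}}

```text
clock: 17.27
position: [578.0, 184.8, 287.3]
ee_rot: [0.96, 0.279, 0.0, 0.0]
contact_force: [-4.1, -2.6, 5.0]
gripper_width: 23.0
grasp_force: 60.2
```

```bash
python3 st.py; python3 -c "
from h import *
p=get_image('wrist');cv2.imwrite('pics/b1.png',p['img'][:,:,::-1])"
```

```text
17.275 [578.01 184.83 287.28] yaw 32.38 j6 1.559 F [-4.1  -2.64  5.05] T [-0.993  1.282 -0.004] 60.19285976886749
```

View pics/b1.png

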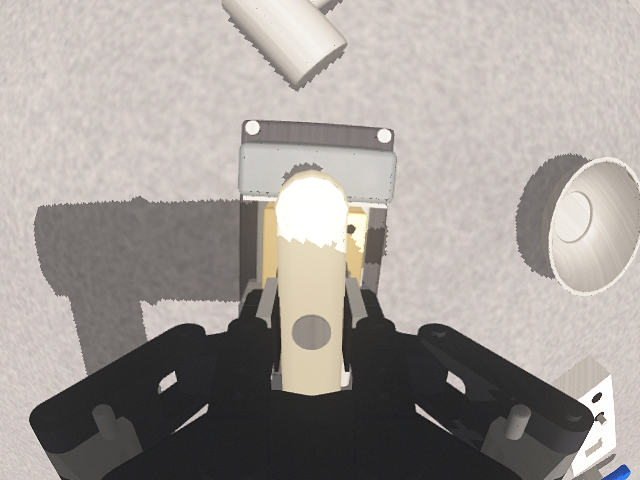

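The bar has not moved in the fingers. The torque reads about +0.09 forward and −0.21 back, so the bias is about −0.06. Next is the second forward stroke.

{"method": "carry_out", "body": {
  "slide": [
    [0, 0, 0.0],
    [0, 0, 0.0001],
    [0, 0, 0.0002],
    [0, 0, 0.0003],
    [0, 0, 0.0004],
    [0, 0, 0.0005],
    [0, 0, 0.0005],
    [0, 0, 0.0006]
  ],
  "roll": [10, 20, 30, 40, 50, 60, 70, 80],
  "claw": [0.015, 0.015, 0.015, 0.015, 0.015, 0.015, 0.015, 0.015]
}}

```text
clock: 18.32
position: [578.2, 184.6, 286.7]
ee_rot: [0.914, -0.406, 0.001, 0.0]
contact_force: [-2.9, -4.3, 4.4]
gripper_width: 23.3
grasp_force: 60.3
```

{"method": "carry_out", "body": {
  "slide": [
    [0, 0, 0.0001],
    [0, 0, 0.0002],
    [0, 0, 0.0003],
    [0, 0, 0.0004],
    [0, 0, 0.0005],
    [0, 0, 0.0005],
    [0, 0, 0.0006],
    [0, 0, 0.0007]
  ],
  "roll": [10, 20, 30, 40, 50, 60, 70, 80],
  "claw": [0.015, 0.015, 0.015, 0.015, 0.015, 0.015, 0.015, 0.015]
}}

```text
clock: 19.32
position: [578.0, 184.4, 286.1]
ee_rot: [-0.439, 0.899, -0.001, -0.0]
contact_force: [-4.0, -4.4, 5.9]
gripper_width: 22.8
grasp_force: 60.4
```

```bash
python3 st.py
```

```text
19.325 [578.   184.42 286.06] yaw -127.94 j6 -1.239 F [-4.04 -4.44  5.89] T [-1.582  1.232  0.237] 60.369300842285156
```

{"method": "carry_out", "body": {
  "slide": [
    [0, 0, 0.0001],
    [0, 0, 0.0002],
    [0, 0, 0.0003]
  ],
  "roll": [9, 18, 26],
  "claw": [0.015, 0.015, 0.015]
}}

```text
clock: 19.7
position: [577.9, 184.4, 285.8]
ee_rot: [-0.226, 0.974, -0.001, -0.0]
contact_force: [-4.7, -4.2, 6.3]
gripper_width: 23.3
grasp_force: 60.4
```

```bash
python3 st.py
```

```text
19.7 [577.9  184.44 285.85] yaw -153.88 j6 -1.692 F [-4.65 -4.21  6.3 ] T [-1.55   1.447  0.157] 60.4167902469635
```

{"method": "carry_out", "body": {
  "slide": [
    [0, 0, 0]
  ],
  "roll": [0],
  "claw": [0.015]
}}

```text
clock: 19.82
position: [577.9, 184.5, 285.8]
ee_rot: [-0.228, 0.974, -0.001, -0.0]
contact_force: [-3.8, -6.3, 6.2]
gripper_width: 23.0
grasp_force: 60.4
```

```bash
python3 st.py
```

```text
19.825 [577.9  184.45 285.85] yaw -153.68 j6 -1.688 F [-3.79 -6.29  6.21] T [-1.571  1.308  0.054] 60.4196834564209
```

{"method": "carry_out", "body": {
  "slide": [
    [0, 0, 0],
    [0, 0, -0.0001],
    [0, 0, -0.0002],
    [0, 0, -0.0003],
    [0, 0, -0.0004],
    [0, 0, -0.0005],
    [0, 0, -0.0006],
    [0, 0, -0.0006]
  ],
  "roll": [-10, -20, -30, -40, -50, -60, -70, -80],
  "claw": [0.015, 0.015, 0.015, 0.015, 0.015, 0.015, 0.015, 0.015]
}}

```text
clock: 20.82
position: [578.1, 184.5, 286.4]
ee_rot: [0.802, -0.597, 0.001, 0.0]
contact_force: [-3.1, -4.1, 5.7]
gripper_width: 22.9
grasp_force: 60.4
```

{"method": "carry_out", "body": {
  "slide": [
    [0, 0, -0.0001],
    [0, 0, -0.0001],
    [0, 0, -0.0001]
  ],
  "roll": [-10, -20, -20],
  "claw": [0.015, 0.015, 0.015]
}}

```text
clock: 21.2
position: [578.1, 184.6, 286.6]
ee_rot: [0.893, -0.451, 0.001, 0.0]
contact_force: [-3.5, -4.1, 5.5]
gripper_width: 22.8
grasp_force: 60.4
```

```bash
python3 st.py
```

```text
21.2 [578.14 184.58 286.56] yaw -53.61 j6 0.058 F [-3.55 -4.08  5.46] T [-1.435  1.085 -0.084] 60.39162755012512
```

{"method": "carry_out", "body": {
  "slide": [
    [0, 0, 0.0],
    [0, 0, 0.0001],
    [0, 0, 0.0002],
    [0, 0, 0.0003],
    [0, 0, 0.0004],
    [0, 0, 0.0005],
    [0, 0, 0.0005],
    [0, 0, 0.0006]
  ],
  "roll": [10, 20, 30, 40, 50, 60, 70, 80],
  "claw": [0.015, 0.015, 0.015, 0.015, 0.015, 0.015, 0.015, 0.015]
}}

```text
clock: 22.2
position: [578.0, 184.4, 286.0]
ee_rot: [-0.391, 0.92, -0.001, -0.0]
contact_force: [-4.4, -4.0, 6.2]
gripper_width: 23.1
grasp_force: 60.5
```

```bash
python3 st.py
```

```text
22.2 [577.99 184.43 286.  ] yaw -133.94 j6 -1.344 F [-4.42 -4.02  6.16] T [-1.638  1.3    0.159] 60.50849676132202
```

{"method": "carry_out", "body": {
  "slide": [
    [0, 0, 0.0001],
    [0, 0, 0.0002],
    [0, 0, 0.0003]
  ],
  "roll": [10, 20, 28],
  "claw": [0.015, 0.015, 0.015]
}}

```text
clock: 22.58
position: [577.9, 184.5, 285.8]
ee_rot: [-0.157, 0.988, -0.001, -0.0]
contact_force: [-4.1, -5.3, 7.4]
gripper_width: 23.0
grasp_force: 60.5
```

```bash
python3 st.py
```

```text
22.575 [577.89 184.45 285.77] yaw -161.88 j6 -1.832 F [-4.1  -5.33  7.42] T [-1.567  1.507  0.161] 60.52040219306946
```

{"method": "carry_out", "body": {
  "slide": [
    [0, 0, 0.0001],
    [0, 0, 0.0001],
    [0, 0, 0.0001],
    [0, 0, 0.0001]
  ],
  "roll": [8, 12, 13.5, 15],
  "claw": [0.015, 0.015, 0.015, 0.015]
}}

```text
clock: 23.08
position: [577.8, 184.5, 285.7]
ee_rot: [-0.029, 1.0, -0.001, -0.0]
contact_force: [-5.5, -4.1, 6.9]
gripper_width: 23.2
grasp_force: 60.5
```

```bash
python3 st.py
```

```text
23.075 [577.8  184.49 285.66] yaw -176.65 j6 -2.089 F [-5.47 -4.13  6.93] T [-1.49   1.557  0.199] 60.52467226982117
```

{"method": "carry_out", "body": {
  "slide": [
    [0, 0, 0],
    [0, 0, 0]
  ],
  "roll": [1.5, 3],
  "claw": [0.015, 0.015]
}}

```text
clock: 23.32
position: [577.8, 184.5, 285.7]
ee_rot: [-0.003, 1.0, -0.001, -0.0]
contact_force: [-5.4, -4.8, 6.9]
gripper_width: 23.0
grasp_force: 60.5
```

```bash
python3 st.py
```

```text
23.325 [577.8  184.5  285.66] yaw -179.65 j6 -2.142 F [-5.43 -4.82  6.93] T [-1.486  1.548  0.233] 60.52819848060608
```

{"method": "carry_out", "body": {
  "slide": [
    [0, 0, 0],
    [0, 0, 0]
  ],
  "roll": [1.5, 3],
  "claw": [0.015, 0.015]
}}

```text
clock: 23.58
position: [577.8, 184.5, 285.6]
ee_rot: [0.023, 1.0, -0.001, -0.0]
contact_force: [-5.6, -5.6, 7.3]
gripper_width: 23.3
grasp_force: 60.5
```

```bash
python3 st.py
```

```text
23.575 [577.75 184.52 285.61] yaw 177.36 j6 -2.194 F [-5.57 -5.56  7.25] T [-1.492  1.636  0.269] 60.53134202957153
```

{"method": "carry_out", "body": {
  "slide": [
    [0, 0, 0],
    [0, 0, 0]
  ],
  "roll": [1.5, 3],
  "claw": [0.015, 0.015]
}}

```text
clock: 23.82
position: [577.8, 184.5, 285.6]
ee_rot: [0.049, 0.999, -0.001, -0.0]
contact_force: [-4.4, -4.8, 6.6]
gripper_width: 23.1
grasp_force: 60.5
```

```bash
python3 st.py
```

```text
23.825 [577.76 184.52 285.62] yaw 174.36 j6 -2.246 F [-4.44 -4.79  6.57] T [-1.428  1.603  0.263] 60.546035170555115
```

{"method": "carry_out", "body": {
  "slide": [
    [0, 0, 0],
    [0, 0, 0]
  ],
  "roll": [1, 2],
  "claw": [0.015, 0.015]
}}

```text
clock: 24.08
position: [577.7, 184.5, 285.6]
ee_rot: [0.066, 0.998, -0.001, -0.0]
contact_force: [-5.3, -5.5, 7.5]
gripper_width: 23.0
grasp_force: 60.5
```

```bash
python3 st.py
```

```text
24.075 [577.74 184.54 285.61] yaw 172.38 j6 -2.281 F [-5.3  -5.52  7.51] T [-1.449  1.629  0.296] 60.530351400375366
```

{"method": "carry_out", "body": {
  "slide": [
    [0, 0, 0],
    [0, 0, 0]
  ],
  "roll": [1.5, 3],
  "claw": [0.015, 0.015]
}}

```text
clock: 24.32
position: [577.7, 184.6, 285.6]
ee_rot: [0.093, 0.996, -0.001, -0.0]
contact_force: [-5.0, -5.0, 8.3]
gripper_width: 22.9
grasp_force: 60.5
```

```bash
python3 st.py; python3 -c "
from h import *
for i in range(6):
    get_image('wrist');s=read_state();print(s['clock'],s['wrist_torque'].round(3),s['contact_force'].round(2))"
```

```text
24.325 [577.72 184.56 285.61] yaw 169.37 j6 -2.333 F [-5.02 -4.98  8.32] T [-1.428  1.672  0.28 ] 60.531989336013794
24.375 [-1.487  1.598  0.285] [-6.66 -4.23  8.44]
24.425 [-1.41   1.654  0.32 ] [-4.78 -5.14  7.91]
24.475 [-1.4    1.589  0.319] [-5.61 -4.09  7.13]
24.525 [-1.475  1.646  0.268] [-4.77 -4.17  7.08]
24.575 [-1.413  1.648  0.306] [-5.57 -5.41  7.21]
24.625 [-1.434  1.634  0.338] [-6.17 -5.05  7.62]
```

{"method": "carry_out", "body": {
  "slide": [
    [0, 0, 0],
    [0, 0, 0]
  ],
  "roll": [1.5, 3],
  "claw": [0.015, 0.015]
}}

```text
clock: 24.88
position: [577.7, 184.6, 285.6]
ee_rot: [0.119, 0.993, -0.001, -0.0]
contact_force: [-4.8, -3.9, 7.4]
gripper_width: 23.1
grasp_force: 60.5
```

```bash
python3 st.py
```

```text
24.875 [577.71 184.57 285.58] yaw 166.39 j6 -2.386 F [-4.8  -3.88  7.39] T [-1.401  1.621  0.35 ] 60.535377860069275
```

```bash
cat > av.py <<'E'
from h import *
A=[]
for i in range(8):
    p=get_image('wrist');s=read_state();A.append(s['wrist_torque'][2])
A=np.array(A);print(s['clock'],"yaw",yaw(s),"Tz",A.mean().round(3),A.std().round(3))
def bar(im):
    im=im.astype(int)[260:385,255:370];m=((im[...,0]-im[...,2])>20);v,u=np.nonzero(m)
    mids=[(r,np.nonzero(m[r])[0].mean()) for r in range(0,125) if m[r].sum()>30];q=np.polyfit(*np.array(mids).T,1);return np.degrees(np.arctan(q[0])).round(2),(u.mean()+255).round(2)
print("bar",bar(cv2.imread('pics/b1.png')[:,:,::-1]),bar(cv2.imread('pics/p1.png')[:,:,::-1]),bar(p['img']))
E
python3 av.py
```

```text
25.275 yaw 166.43165872623672 Tz 0.321 0.031
bar (np.float64(0.21), np.float64(311.24)) (np.float64(0.27), np.float64(311.0)) (np.float64(-0.74), np.float64(311.87))
```

{"method": "carry_out", "body": {
  "slide": [
    [0, 0, 0],
    [0, 0, 0],
    [0, 0, 0]
  ],
  "roll": [1.5, 3, 3],
  "claw": [0.015, 0.015, 0.015]
}}

```text
clock: 25.65
position: [577.7, 184.6, 285.6]
ee_rot: [0.144, 0.99, -0.001, -0.0]
contact_force: [-6.2, -4.5, 7.4]
gripper_width: 23.3
grasp_force: 60.5
```

```bash
python3 av.py
```

```text
26.05 yaw 163.44256617319607 Tz 0.359 0.038
bar (np.float64(0.21), np.float64(311.24)) (np.float64(0.27), np.float64(311.0)) (np.float64(-0.59), np.float64(311.78))
```

{"method": "carry_out", "body": {
  "slide": [
    [0, 0, 0],
    [0, 0, 0],
    [0, 0, 0]
  ],
  "roll": [1.5, 3, 3],
  "claw": [0.015, 0.015, 0.015]
}}

```text
clock: 26.42
position: [577.7, 184.6, 285.6]
ee_rot: [0.17, 0.985, -0.001, -0.0]
contact_force: [-5.1, -3.9, 6.7]
gripper_width: 23.4
grasp_force: 60.6
```

```bash
python3 av.py
```

```text
26.825 yaw 160.4530647509507 Tz 0.418 0.021
bar (np.float64(0.21), np.float64(311.24)) (np.float64(0.27), np.float64(311.0)) (np.float64(-0.33), np.float64(311.63))
```

Slope is now about 1.1 N m/rad and the torque about 0.25 N m above running, so the collar is snug. I'll release it here.

{"method": "carry_out", "body": {
  "slide": [
    [0, 0, 0],
    [0, 0, 0],
    [0, 0, 0],
    [0, 0, 0],
    [0, 0, 0],
    [0, 0, 0]
  ],
  "roll": [0, 0, 0, 0, 0, 0],
  "claw": [0.03, 0.04, 0.05, 0.055, 0.055, 0.055]
}}

```text
clock: 27.58
position: [577.9, 185.2, 284.7]
ee_rot: [0.169, 0.986, 0.0, 0.0]
contact_force: [-0.7, -0.7, 0.4]
gripper_width: 54.8
grasp_force: 0.0
```

{"method": "carry_out", "body": {
  "slide": [
    [0, 0, -0.005],
    [0, 0, -0.02],
    [0, 0, -0.04],
    [0, 0, -0.07],
    [0, 0, -0.1],
    [0, 0, -0.12],
    [0, 0, -0.12],
    [0, 0, -0.12]
  ],
  "roll": [0, 0, 0, 0, 0, 0, 0, 0],
  "claw": [0.055, 0.055, 0.055, 0.055, 0.055, 0.055, 0.055, 0.055]
}}

```text
clock: 28.58
position: [577.5, 185.0, 404.2]
ee_rot: [0.169, 0.986, -0.0, -0.001]
contact_force: [-0.2, -0.2, -0.6]
gripper_width: 54.9
grasp_force: 0.0
```

```bash
python3 st.py; python3 -c "
from h import *
s=read_state();p=get_image('wrist');X=wcloud(p,s);cv2.imwrite('pics/e1.png',p['img'][:,:,::-1])
P=X[(np.hypot(X[...,0]-578,X[...,1]-185)<65)&(X[...,2]>125)&(X[...,2]<160)];print(len(P),rect(P),np.percentile(P[:,2],[5,50,95]))
A=np.c_[P[:,:2]-P[:,:2].mean(0),np.ones(len(P))];k=P[:,2]>np.median(P[:,2])-3;print(np.linalg.lstsq(A[k],P[k,2],rcond=None)[0])"
```

```text
28.575 [577.53 184.97 404.21] yaw 160.49 j6 -2.488 F [-0.17 -0.2  -0.59] T [0.014 0.028 0.008] 0.0
5417 [array([577.5, 185.3]), array([ 24.9, 110.3]), 77.4] [135.37700281 139.19774331 140.91332169]
[ 6.59436563e-04 -1.14819098e-04  1.39233778e+02]
```

View pics/e1.png

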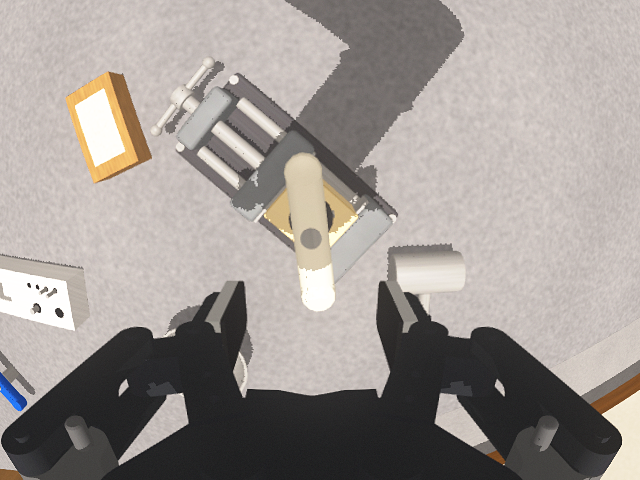

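The handle is upright and down, but it swung back about 7° on release, either within the play or by unwinding. I'll re-grip at its new angle and feel for the collar.

{"method": "carry_out", "body": {
  "slide": [
    [0, 0, 0.03],
    [0, 0, 0.06],
    [0, 0, 0.09],
    [0, 0, 0.11],
    [0, 0, 0.117],
    [0, 0, 0.119],
    [0, 0, 0.119]
  ],
  "roll": [-3, -6.9, -6.9, -6.9, -6.9, -6.9, -6.9],
  "claw": [0.055, 0.055, 0.055, 0.055, 0.055, 0.055, 0.055]
}}

```text
clock: 29.5
position: [578.1, 185.2, 286.3]
ee_rot: [0.11, 0.994, 0.0, 0.001]
contact_force: [-0.6, -0.7, -0.4]
gripper_width: 54.6
grasp_force: 0.0
```

{"method": "carry_out", "body": {
  "slide": [
    [0, 0, 0],
    [0, 0, 0],
    [0, 0, 0],
    [0, 0, 0],
    [0, 0, 0],
    [0, 0, 0]
  ],
  "roll": [0, 0, 0, 0, 0, 0],
  "claw": [0.04, 0.03, 0.02, 0.015, 0.015, 0.015]
}}

```text
clock: 30.25
position: [577.9, 184.9, 286.4]
ee_rot: [0.11, 0.994, -0.0, 0.0]
contact_force: [-2.3, -2.0, 5.4]
gripper_width: 22.8
grasp_force: 59.4
```

```bash
python3 av.py
```

```text
30.65 yaw 167.4123419960659 Tz 0.026 0.036
bar (np.float64(0.21), np.float64(311.24)) (np.float64(0.27), np.float64(311.0)) (np.float64(-1.16), np.float64(312.02))
```

{"method": "carry_out", "body": {
  "slide": [
    [0, 0, 0],
    [0, 0, 0],
    [0, 0, 0]
  ],
  "roll": [1, 2, 2],
  "claw": [0.015, 0.015, 0.015]
}}

```text
clock: 31.02
position: [578.0, 184.8, 286.4]
ee_rot: [0.127, 0.992, -0.0, 0.0]
contact_force: [-1.7, -2.8, 5.1]
gripper_width: 23.3
grasp_force: 59.4
```

```bash
python3 av.py
```

```text
31.425 yaw 165.41964085397578 Tz 0.041 0.042
bar (np.float64(0.21), np.float64(311.24)) (np.float64(0.27), np.float64(311.0)) (np.float64(-0.95), np.float64(311.86))
```

{"method": "carry_out", "body": {
  "slide": [
    [0, 0, 0],
    [0, 0, 0],
    [0, 0, 0]
  ],
  "roll": [1, 2, 2],
  "claw": [0.015, 0.015, 0.015]
}}

```text
clock: 31.8
position: [577.9, 184.8, 286.4]
ee_rot: [0.144, 0.99, -0.0, 0.0]
contact_force: [-2.5, -2.4, 5.2]
gripper_width: 22.9
grasp_force: 59.5
```

```bash
python3 av.py
```

```text
32.2 yaw 163.43983412886155 Tz 0.149 0.029
bar (np.float64(0.21), np.float64(311.24)) (np.float64(0.27), np.float64(311.0)) (np.float64(-0.75), np.float64(311.77))
```

{"method": "carry_out", "body": {
  "slide": [
    [0, 0, 0],
    [0, 0, 0],
    [0, 0, 0]
  ],
  "roll": [0.75, 1.5, 1.5],
  "claw": [0.015, 0.015, 0.015]
}}

```text
clock: 32.58
position: [577.9, 184.8, 286.4]
ee_rot: [0.157, 0.988, -0.0, 0.0]
contact_force: [-1.8, -2.3, 5.3]
gripper_width: 23.4
grasp_force: 59.5
```

```bash
python3 av.py
```

```text
32.975 yaw 161.97294401540114 Tz 0.273 0.022
bar (np.float64(0.21), np.float64(311.24)) (np.float64(0.27), np.float64(311.0)) (np.float64(-0.61), np.float64(311.7))
```

{"method": "carry_out", "body": {
  "slide": [
    [0, 0, 0],
    [0, 0, 0],
    [0, 0, 0]
  ],
  "roll": [0.75, 1.5, 1.5],
  "claw": [0.015, 0.015, 0.015]
}}

```text
clock: 33.35
position: [577.9, 184.9, 286.4]
ee_rot: [0.169, 0.986, -0.0, 0.0]
contact_force: [-1.7, -2.8, 6.0]
gripper_width: 23.0
grasp_force: 59.5
```

```bash
python3 av.py
```

```text
33.75 yaw 160.50214400672587 Tz 0.381 0.022
bar (np.float64(0.21), np.float64(311.24)) (np.float64(0.27), np.float64(311.0)) (np.float64(-0.45), np.float64(311.65))
```

The torque rose stiffly to 0.38 N m with no breakaway, so the tap did not unwind and the collar is bearing. I'll unload the wind-up, release, retract and hand in.

{"method": "carry_out", "body": {
  "slide": [
    [0, 0, 0],
    [0, 0, 0],
    [0, 0, 0],
    [0, 0, 0],
    [0, 0, 0],
    [0, 0, 0],
    [0, 0, 0],
    [0, 0, 0]
  ],
  "roll": [-2, -4, -5, -5, -5, -5, -5, -5],
  "claw": [0.015, 0.015, 0.015, 0.03, 0.04, 0.05, 0.055, 0.055]
}}

```text
clock: 34.75
position: [577.9, 185.1, 285.6]
ee_rot: [0.127, 0.992, -0.0, -0.0]
contact_force: [0.4, 0.2, 0.6]
gripper_width: 55.0
grasp_force: 0.0
```

{"method": "carry_out", "body": {
  "slide": [
    [0, 0, -0.005],
    [0, 0, -0.02],
    [0, 0, -0.04],
    [0, 0, -0.07],
    [0, 0, -0.1],
    [0, 0, -0.12],
    [0, 0, -0.12],
    [0, 0, -0.12]
  ],
  "roll": [0, 0, 0, 0, 0, 0, 0, 0],
  "claw": [0.055, 0.055, 0.055, 0.055, 0.055, 0.055, 0.055, 0.055]
}}

```text
clock: 35.75
position: [577.5, 185.0, 405.2]
ee_rot: [0.127, 0.992, -0.0, -0.001]
contact_force: [-0.7, 0.3, -0.8]
gripper_width: 55.1
grasp_force: 0.0
```

```bash
python3 st.py; python3 -c "
from h import *
s=read_state();p=get_image('wrist');X=wcloud(p,s)
P=X[(np.hypot(X[...,0]-578,X[...,1]-185)<65)&(X[...,2]>125)&(X[...,2]<160)];print(len(P),rect(P),np.percentile(P[:,2],[5,50,95]))
print(job_done())"
```

```text
35.75 [577.53 184.96 405.2 ] yaw 165.39 j6 -2.402 F [-0.7   0.3  -0.77] T [ 0.005 -0.022  0.033] 0.0
5361 [array([577.5, 185.5]), array([ 24.6, 110.1]), 76.8] [135.56837612 139.16973948 140.84236329]
the job is handed in; nothing more can be done
None
```

I handed the job in at about 36 s: the T-handle is seated upright on the tap, the collar feels snug on the block (about 0.2–0.25 N m above running torque), and the gripper is clear; the judge's verdict was not shown.

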